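# Open the press-and-turn cap of the slanted spice canister

### The job

The spice canister on its slanted wooden rest is shut. Press its cap down and turn it counter-clockwise by the wooden bar until the opening in the cap lies over the pour hole at the pouring lip, then let go so that the cap springs fully up and is locked there; regrasp the bar on the way if need be. Do not move the pot, the bowl or the salt shaker.

Things in the scene. Friction and masses are not known exactly. Their poses are not given: they have to be found in the camera images.
- canister: Steel canister, 104 mm across, 119 mm long, fixed on a slanted wooden rest: its axis leans 30 degrees from vertical, top towards the robot's side. Origin: centre of its lower end. z = the axis, outward through the cap (which turns about it); -x = towards the 34 mm wide pouring lip at the lowest point of the rim. The cap, fully up, has its upper face at z = 134 mm.
- cap_grip (a point): Grip point of the dark wooden bar across the middle of the cap: bar 70 mm long, 16 mm wide, 38 mm high above the cap's plate. The point is on the turning axis, 26 mm above the plate, 12 mm below the bar's top. Axes turn with the cap: z outward along the slanted axis (approach along -z, 30 degrees from vertical), y along the bar (grip across it, closing along x), -x towards the opening.
- cap_opening (a point): Centre of the opening in the cap. The cap is an aluminium plate 98 mm across, 6 mm thick, with small sifting holes on one half and on the other this opening, a sector about 40 degrees wide from 17 to 49 mm from the axis. The point is 32 mm from the axis, level with the plate's upper face; axes as cap_grip.
- pour_hole (a point): Over the centre of the canister's pour hole (26 mm across, under the cap, beside the lip): the point 32 mm from the turning axis where the opening's centre comes when the cap is open and fully up. Axes as the canister; cap and canister axes agree when it is open.
- cap_lug (a point): Lug on the cap's edge, in line with the opening: a tab 10 mm wide, reaching to 62 mm from the axis. Axes as cap_grip. With the cap up the claw blocks it; with the cap pressed 6 to 8 mm it passes beneath the claw.
- claw (a point): Middle of the claw's upper face: a curved steel catch on the canister's rim, 51 to 64 mm from the axis, level with the cap's upper face, spanning about 68 to 11 degrees before the open position (the cap's way there is counter-clockwise). Let go beneath it, the cap stays down and may be regrasped.
- cap (a joint): Turn of the cap in rad, counter-clockwise positive seen from outside: 0 = opening exactly over the pour hole; starts shut between -2.6 and -1.4, up and free to turn; friction about 0.06 N m. The lug meets the claw at about -1.28. Firm stop at +0.035. From -0.09 to the stop the released cap springs up and is locked by the claw. One grasp may not reach all the way.
- cap_press (a joint): How far the cap is pressed down along its axis, in m: 0 = fully up, 0.008 = fully down. A spring pushes it up with 4.5 N at 0 and 11.7 N when fully down. The lug clears the claw from about 0.0055.
- pot: Bystander: stainless pot, 170 mm across, 110 mm high, on the bench. Origin: centre of its underside.
- bowl: Bystander: white ceramic bowl, 150 mm across, 65 mm high, on the bench. Origin: centre of its underside.
- salt: Bystander: glass salt shaker with steel top, 52 mm across, 99 mm high, on the bench. Origin: centre of its underside.
Things that resemble listed ones, but are neither listed nor needed, are in the scene too. Leave any purple look-alike of the part that bears canister alone.

How it is judged:
By the outcome, as a careful person would: the job done as asked, in the order asked, and still so for the second after the job is handed in, with the robot touching nothing.
It also fails if it takes over 58 s, if anything falls off the work surface, if the arm or the gripper's body presses on something with over 40 N, if the wrist force passes 120 N, or if a joint passes its speed limit or range.

### The arm

A 6-joint arm with a two-finger parallel gripper is mounted at the origin on the work surface. World frame = base frame: x ahead of the robot, y to its left, z up, the work surface at z = 0. Lengths are in mm, angles in rad, forces in N, time in s.
With the tool pointing down it reaches from about 375 to 900 mm from the base axis. Payload 3.1 kg.
Tool frame: the origin (TCP) lies at the very end of the fingers, on their centre line; the grasp point (between the pads) lies 19 mm behind it; x points along the fingers, z is the direction in which the jaws open and shut, and the axes are right-handed (so a half turn about x gives the same grasp; the last joint's range is limited). The gripper opens to 87 mm and grips with 3 to 60 N. Pads are 19 mm wide; open, the fingers measure 117 mm over their backs; the gripper's body (75 mm by 190 mm) begins 51 mm behind the grasp point.
Start: joints at [1.123, 0.527, 1.433, -0, 1.181, -0.178], TCP at [165.944, 602.544, 222.548] pointing down, gripper open.
Joint ranges: [-3.08, 3.08], [-0.75, 2.2], [0.22, 2.44], [-1.43, 4.57], [0, 2.65], [-2.85, 2.85]. Speed limits (rad/s): [2.79, 2.79, 3.14, 3.14, 3.14, 3.14].

### API

Orientations are given as a unit quaternion [w, x, y, z].
In Python, from rig import bot gives the robot as it stands.
- The arm moves only by the shell command python3 -m jog 'ROWS' [FORCE]. ROWS is JSON, one flat list of numbers, 7 for each row, row after row: the finger opening in mm, from 0 to 87, then the shift along the tool's x, y, z in mm, then the turn, a rotation vector about the tool's x, y, z in rad. In form: [jaw, x, y, z, ax, ay, az, jaw, x, y, z, ax, ay, az, ...]. A call has 1 to 8 rows; each row is the pose to reach, as a shift and turn from the pose commanded when the call began, along the tool's axes at that moment; what a row does not reach only later rows make up. A row lasts 1/10 s, in which the tool goes at most 50 mm and 8.59 degrees, less where a joint would pass 70% of its speed; a pose out of reach is approached as far as the arm can. A call with a gripper value outside its range is refused whole. The fingers move at their own pace and stop on an object; FORCE is the grip in N (left out, the last holds). Time passes only in rows, so rows that repeat a pose let the fingers close. It gives the time, the measured TCP pose, the force and the opening at its end, in the units of the state.
- bot.sense(): the state, without advancing time (a new reading comes with each control period).
- bot.capture(name): name is "side" or "top" or "wrist"; returns the picture (420x560x3 uint8, red, green, blue); there is no depth.
- bot.get_calibration(name): a dict with "K" (3x3 intrinsics, pixels), "dist_coeffs" ([k1, k2, p1, p2, k3] as OpenCV has them; the pictures are not rectified), "R" (3x3) and "t" (3): a world point X has camera coordinates R X + t; the wrist camera has in their place "hand_eye" (4x4, takes a point from camera to tool coordinates, whose origin is the TCP and whose axes are the tool frame's). Camera axes: x right, y down, z forward; pixel columns grow to the right and rows downward; lengths in mm; the calibration is good to about 2 mm. A picture is of the moment at which its call begins: read the wrist's pose just before it. get_calibration takes no time and is no camera call.
- bot.close_job(): hands the job in, once; it reports no verdict.
The state is a dict: "time_s": time; "joint_pos": joint angles; "qvel": joint speeds; "joint_efforts": joint torques, N m; "tool_pos": TCP position; "tcp_rot": TCP orientation; "force": force on the tool from outside, world axes, zero at the start; "ft_torque": the same for the moment, N m; "grip_width": finger opening in mm.
Only numpy, scipy, OpenCV 4.12 (cv2) and the standard library are available. Lean on these libraries where they do the work, as an engineer would, in place of code of your own. Each camera call takes 0.05 s, during which the arm holds its last target.

## Working session

There is one attempt and no reset: what is moved stays moved. The work goes in short steps, Python scripts to look and compute and a shell command to move; the robot and the scene stay as the last step left them, time stands still between calls to the robot, and variables do not carry over. Pictures are saved under pics/ and viewed, and the job is handed in when it is done.

```bash
ls; mkdir -p pics; python3 - <<'E'
from rig import bot
import cv2,numpy as np
s=bot.sense();print(s)
for n in ["side","top","wrist"]:
    im=bot.capture(n); cv2.imwrite(f"pics/{n}0.png",im[:,:,::-1])
    c=bot.get_calibration(n);print(n,{k:np.round(v,4).tolist() for k,v in c.items()})
E
```

```text
pics
{'time_s': 0.0, 'joint_pos': array([ 1.12347550e+00,  5.28428459e-01,  1.43383708e+00, -2.96382957e-05,
        1.18138887e+00, -1.78516019e-01]), 'qvel': array([-4.09248905e-04,  1.52578489e-04, -5.99097880e-04,  8.28537791e-05,
        6.46330801e-04,  9.41527730e-04]), 'joint_efforts': array([ 1.50534321e-03, -4.40042102e+01, -1.76591116e+01,  6.32895716e-02,
        5.85482048e-02, -1.78563528e-04]), 'tool_pos': array([165.67100154, 601.92165245, 221.615534  ]), 'tcp_rot': array([ 0.56184247, -0.42883504,  0.56313181,  0.42815431]), 'force': array([ 0.22895591, -0.22423147,  0.23276856]), 'ft_torque': array([ 0.00163207,  0.02784441, -0.01414387]), 'grip_width': 87.39646190421087}
side {'K': [[526.7831, 0.0, 281.0349], [0.0, 526.7831, 211.4141], [0.0, 0.0, 1.0]], 'dist_coeffs': [-0.1521, 0.0, 0.0, 0.0, 0.0], 'R': [[0.7595, -0.65, 0.0241], [-0.3635, -0.4549, -0.813], [0.5394, 0.6087, -0.5818]], 't': [-466.0164, 235.1841, 1473.253]}
top {'K': [[470.9318, 0.0, 278.3701], [0.0, 470.9318, 212.2997], [0.0, 0.0, 1.0]], 'dist_coeffs': [-0.1354, 0.0, 0.0, 0.0, 0.0], 'R': [[-0.0219, -0.9997, 0.005], [-0.9844, 0.0207, -0.175], [0.1748, -0.0088, -0.9846]], 't': [-104.158, 543.8099, 1476.6091]}
wrist {'K': [[363.3807, 0.0, 285.1267], [0.0, 363.3807, 214.0573], [0.0, 0.0, 1.0]], 'dist_coeffs': [-0.0999, 0.0, 0.0, 0.0, 0.0], 'hand_eye': [[-0.0002, -0.2403, 0.9707, -162.0102], [0.0002, -0.9707, -0.2403, 64.8575], [1.0, 0.0001, 0.0003, 0.5133], [0.0, 0.0, 0.0, 1.0]]}
```

View pics/side0.png

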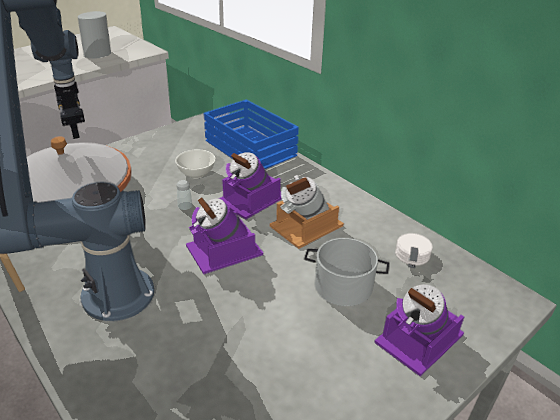

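View pics/top0.png

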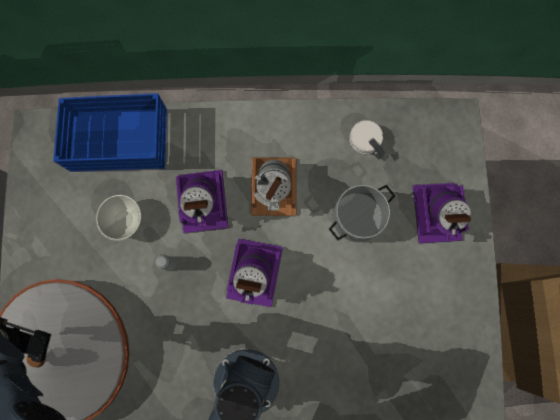

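View pics/wrist0.png

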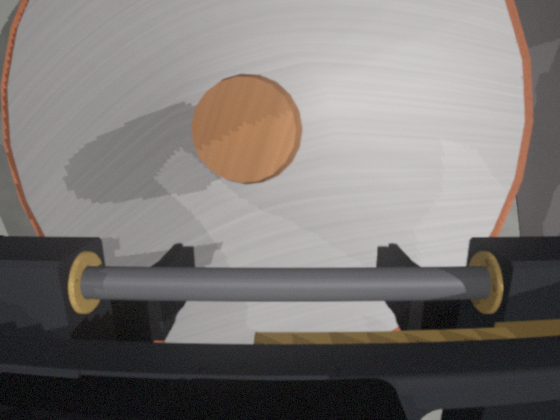

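The wooden (orange-brown) rest is at top (273,187) and side (305,215). The other three are purple decoys. I'll enlarge it.

```bash
python3 - <<'E'
import cv2,numpy as np
a=cv2.imread("pics/top0.png")[145:225,235:315]
b=cv2.imread("pics/side0.png")[165:250,260:350]
cv2.imwrite("pics/ct0.png",cv2.resize(a,None,fx=7,fy=7,interpolation=cv2.INTER_CUBIC))
cv2.imwrite("pics/cs0.png",cv2.resize(b,None,fx=7,fy=7,interpolation=cv2.INTER_CUBIC))
E
```

```text
(no output)
```

View pics/ct0.png

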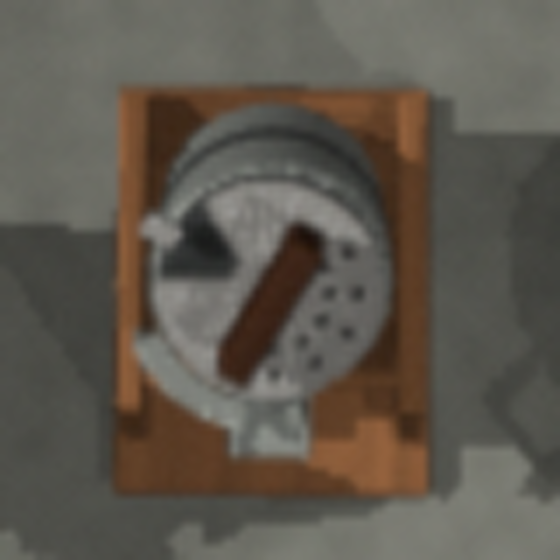

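View pics/cs0.png

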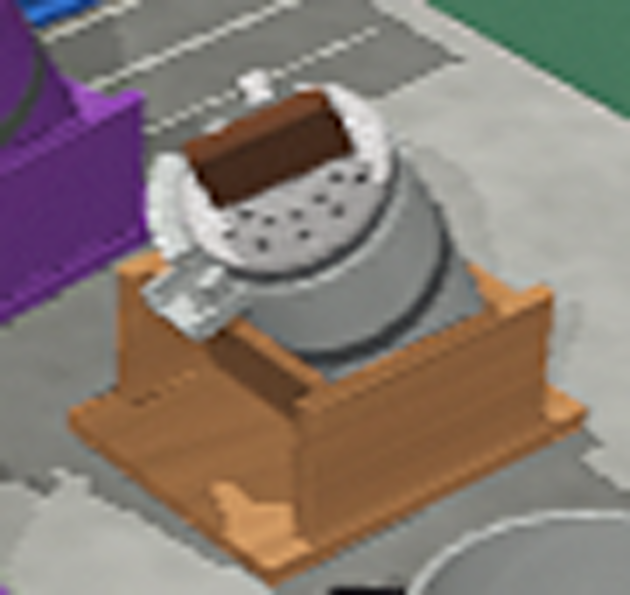

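```bash
cat > h.py <<'E'
import numpy as np,cv2
from rig import bot
from scipy.optimize import least_squares
from scipy.spatial.transform import Rotation as Ro
C={n:bot.get_calibration(n) for n in ["side","top","wrist"]}
def q2R(q): return Ro.from_quat([q[1],q[2],q[3],q[0]]).as_matrix()
def proj(n,X,pose=None):
    c=C[n]; X=np.atleast_2d(X).astype(float)
    if n=="wrist":
        p,R=pose; H=np.array(c["hand_eye"]); Rc=R@H[:3,:3]; tc=R@H[:3,3]+p
        Xc=(X-tc)@Rc
    else: Xc=X@np.array(c["R"]).T+np.array(c["t"]).ravel()
    return cv2.projectPoints(Xc,np.zeros(3),np.zeros(3),np.array(c["K"]),np.array(c["dist_coeffs"]))[0][:,0]
def ray(n,uv):
    c=C[n];p=cv2.undistortPoints(np.array([[uv]],float),np.array(c["K"]),np.array(c["dist_coeffs"]))[0,0]
    R=np.array(c["R"]);return -R.T@np.array(c["t"]).ravel(),R.T@np.array([p[0],p[1],1])
def onz(n,uv,z):
    o,d=ray(n,uv);return o+d*(z-o[2])/d[2]
def canR(yaw): return Ro.from_euler('z',yaw).as_matrix()@Ro.from_euler('y',-np.pi/6).as_matrix()
def cap(th,P): # P in cap axes with z canister
    return (Ro.from_euler('z',th).as_matrix()@np.atleast_2d(P).T).T
E
python3 - <<'E'
from h import *
ct=lambda u,v:((u+.5)/7-.5+235,(v+.5)/7-.5+145)
cs=lambda u,v:((u+.5)/7-.5+260,(v+.5)/7-.5+165)
for p in [(118,492),(430,492)]: print("top",onz("top",ct(*p),5))
for p in [(70,420),(275,580),(585,410)]: print("side",onz("side",cs(*p),5))
print(ray("top",(280,210))[0])
T=[("top",ct(305,230),(0,35,172)),("top",ct(230,372),(0,-35,172)),("top",ct(147,225),(-62,0,134)),
("side",cs(192,153),(0,-35,172)),("side",cs(325,97),(0,35,172)),("side",cs(253,76),(-62,0,134))]
def f(x,full=False):
    R=canR(x[3]);r=[]
    for sgn in [1]:
        for n,uv,P in T:
            r.append(proj(n,x[:3]+(R@cap(x[4],P).T).T)[0]-uv)
    return np.ravel(r)
for th in [-1.5,-2,-2.5,1]:
    s=least_squares(f,[650,0,60,0,th]);print(s.x.round(3),s.cost,s.fun.round(1))
    R=canR(s.x[3]);print("grip",s.x[:3]+R@[0,0,160])
# swapped bar ends
E
```

```text
top [542.36313173 -26.36296332   5.        ]
top [ 539.23908336 -174.69645394    5.        ]
side [543.89120123 -22.61728248   5.        ]
side [ 539.72649626 -172.37686606    5.        ]
side [ 741.66314004 -171.18200731    5.        ]
[ 274.84801396 -102.45485849 1549.48835169]
[ 6.73175e+02 -1.02788e+02  4.35200e+01 -3.80000e-02 -2.02900e+00] 3.587385590232474 [ 0.   1.  -0.   0.9 -1.  -0.8 -0.1  0.8  1.4 -1.1  0.3  0.2]
grip [593.23303459 -99.75143398 182.08398783]
[ 6.73175e+02 -1.02788e+02  4.35200e+01 -3.80000e-02 -2.02900e+00] 3.5873855902734086 [ 0.   1.  -0.   0.9 -1.  -0.8 -0.1  0.8  1.4 -1.1  0.3  0.2]
grip [593.23303331 -99.75143512 182.08399318]
[ 6.73175e+02 -1.02788e+02  4.35200e+01 -3.80000e-02 -2.02900e+00] 3.587385590479248 [ 0.   1.  -0.   0.9 -1.  -0.8 -0.1  0.8  1.4 -1.1  0.3  0.2]
grip [593.23303158 -99.75143621 182.08400352]
[ 6.73175e+02 -1.02788e+02  4.35200e+01 -3.80000e-02  4.25400e+00] 3.587385590483147 [ 0.   1.  -0.   0.9 -1.  -0.8 -0.1  0.8  1.4 -1.1  0.3  0.2]
grip [593.23303925 -99.75143072 182.08395954]
```

```bash
python3 - <<'E'
from h import *
s=bot.sense();R=q2R(s["tcp_rot"]);print(R.round(3))
j=s["joint_pos"]
# tool axes in arm-plane frame, remove pitch
def base(j1,pitch): return Ro.from_euler('z',j1).as_matrix()@Ro.from_euler('y',pitch).as_matrix()
A=base(j[0],np.pi).T@R; print(A.round(3))  # in frame with z=tool dir
z=A[:,2]; print("spin of tool z in flange frame",np.arctan2(z[1],z[0]),"j6",j[5])
x0=[673.2,-102.8,43.5]; yaw=-.032
Rc=canR(yaw)
B=base(-.167,np.pi-np.pi/6)
for th in [-2.03,-1.5,-1.0,-.5,0]:
    cx=Rc@cap(th,[1,0,0])[0]; w=B.T@cx; print(th,"spin",np.arctan2(w[1],w[0]), "z resid",w[2])
E
```

```text
[[-0.001 -0.964  0.266]
 [-0.002  0.266  0.964]
 [-1.     0.    -0.002]]
[[ 0.002  0.178 -0.984]
 [-0.     0.984  0.178]
 [ 1.    -0.     0.002]]
spin of tool z in flange frame 2.9630790523425157 j6 -0.17851326132557738
-2.03 spin -1.227731864091826 z resid 0.06207003605252204
-1.5 spin -1.758841908292207 z resid 0.06684788704054499
-1.0 spin -2.259634413663178 z resid 0.05449821659225977
-0.5 spin -2.759429616159009 z resid 0.028805482030438506
0 spin 3.0247675616657927 z resid -0.003939839158741195
```

```bash
cat >> h.py <<'E'
def base(j1,pitch): return Ro.from_euler('z',j1).as_matrix()@Ro.from_euler('y',pitch).as_matrix()
def toolR(j1,pitch,s):
    z=np.array([np.cos(s),np.sin(s),0]);x=np.array([0,0,1.]);return base(j1,pitch)@np.c_[x,np.cross(z,x),z]
def gripR(yaw,th):
    c=canR(yaw)@Ro.from_euler('z',th).as_matrix();return np.c_[-c[:,2],c[:,1],c[:,0]]
def delta(p1,R1,p2,R2):
    return R1.T@(np.array(p2)-p1), Ro.from_matrix(R1.T@R2).as_rotvec()
E
python3 - <<'E'
from h import *
s=bot.sense();P=[(s["tool_pos"],q2R(s["tcp_rot"])),((380,355,380),toolR(.6,np.radians(170),np.pi+.5)),((500,130,350),toolR(.2,np.radians(155),np.pi+1.2))]
P.append((np.array([593.2,-99.8,182.1])+120*canR(-.032)[:,2],gripR(-.032,-2.03)))
for a,b in zip(P,P[1:]):
    d,r=delta(a[0],a[1],b[0],b[1]);print(d.round(1),r.round(3),np.linalg.norm(r))
E
```

```text
[-158.  -272.2 -181.5] [ 1.199 -0.186 -0.018] 1.2133321005747912
[  24.7 -238.1   92.7] [ 1.078 -0.273  0.119] 1.1179421788668003
[  52.6 -119.3  200.3] [ 1.034 -0.108  0.096] 1.0444613842754678
```

```bash
python3 -m jog '[87,-50,0,0,0,0,0,87,-158,-272,-181,1.199,-0.186,-0.018,87,-158,-272,-181,1.199,-0.186,-0.018,87,-158,-272,-181,1.199,-0.186,-0.018,87,-158,-272,-181,1.199,-0.186,-0.018,87,-158,-272,-181,1.199,-0.186,-0.018,87,-158,-272,-181,1.199,-0.186,-0.018,87,-158,-272,-181,1.199,-0.186,-0.018]'
python3 - <<'E'
from h import *
s=bot.sense();print(s["joint_pos"].round(3));d=delta(s["tool_pos"],q2R(s["tcp_rot"]),(500,130,350),toolR(.2,np.radians(155),np.pi+1.2));print(d)
E
```

```text
time_s: 0.95
tool_pos: [381.1, 353.8, 381.2]
tcp_rot: [0.746, -0.061, 0.652, 0.119]
force: [-0.2, -0.3, 0.9]
grip_width: 86.9
[0.518 0.153 1.57  0.026 1.265 0.257]
(array([  23.38810103, -248.35321187,   54.53819639]), array([ 1.22962952, -0.30794151,  0.10915744]))
```

```bash
python3 -m jog '[87,23,-248,55,1.23,-0.308,0.109,87,23,-248,55,1.23,-0.308,0.109,87,23,-248,55,1.23,-0.308,0.109,87,23,-248,55,1.23,-0.308,0.109,87,23,-248,55,1.23,-0.308,0.109,87,23,-248,55,1.23,-0.308,0.109,87,23,-248,55,1.23,-0.308,0.109,87,23,-248,55,1.23,-0.308,0.109]'
python3 - <<'E'
from h import *
s=bot.sense();print(s["joint_pos"].round(3));d=delta(s["tool_pos"],q2R(s["tcp_rot"]),np.array([593.2,-99.8,182.1])+120*canR(-.032)[:,2],gripR(-.032,-2.03));print(d)
E
```

```text
time_s: 1.75
tool_pos: [500.7, 132.0, 349.3]
tcp_rot: [0.732, 0.405, 0.505, -0.214]
force: [-0.3, 0.3, -0.7]
grip_width: 87.1
[-0.022  0.071  1.824  0.14   0.841  0.835]
(array([  48.75703647, -133.58626046,  194.07561531]), array([ 1.10194222, -0.12485334,  0.10855037]))
```

```bash
python3 -m jog '[87,49,-134,194,1.102,-0.125,0.109,87,49,-134,194,1.102,-0.125,0.109,87,49,-134,194,1.102,-0.125,0.109,87,49,-134,194,1.102,-0.125,0.109,87,49,-134,194,1.102,-0.125,0.109,87,49,-134,194,1.102,-0.125,0.109,87,49,-134,194,1.102,-0.125,0.109,87,49,-134,194,1.102,-0.125,0.109]'
python3 - <<'E'
from h import *
s=bot.sense();print(s["joint_pos"].round(3));d=delta(s["tool_pos"],q2R(s["tcp_rot"]),np.array([593.2,-99.8,182.1])+120*canR(-.032)[:,2],gripR(-.032,-2.03));print(d)
cv2.imwrite("pics/w1.png",bot.capture("wrist")[:,:,::-1])
E
```

```text
time_s: 2.55
tool_pos: [534.3, -96.9, 285.9]
tcp_rot: [0.451, 0.739, 0.253, -0.431]
force: [-0.1, 0.5, -0.4]
grip_width: 87.1
[-0.525  0.176  1.946  0.439  0.595  1.221]
(array([-0.63095269, -0.33556597,  1.25588056]), array([ 0.00266727, -0.00176061,  0.00134131]))
```

View pics/w1.png

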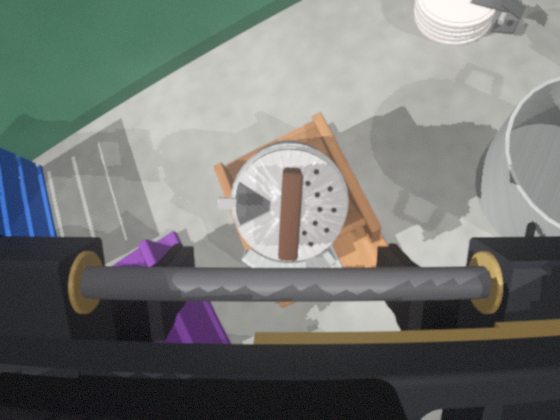

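```bash
python3 - <<'E'
import cv2
b=cv2.imread("pics/w1.png")[130:275,205:365]
cv2.imwrite("pics/cw1.png",cv2.resize(b,None,fx=5,fy=5,interpolation=cv2.INTER_CUBIC)[:600])
E
```

```text
(no output)
```

View pics/cw1.png

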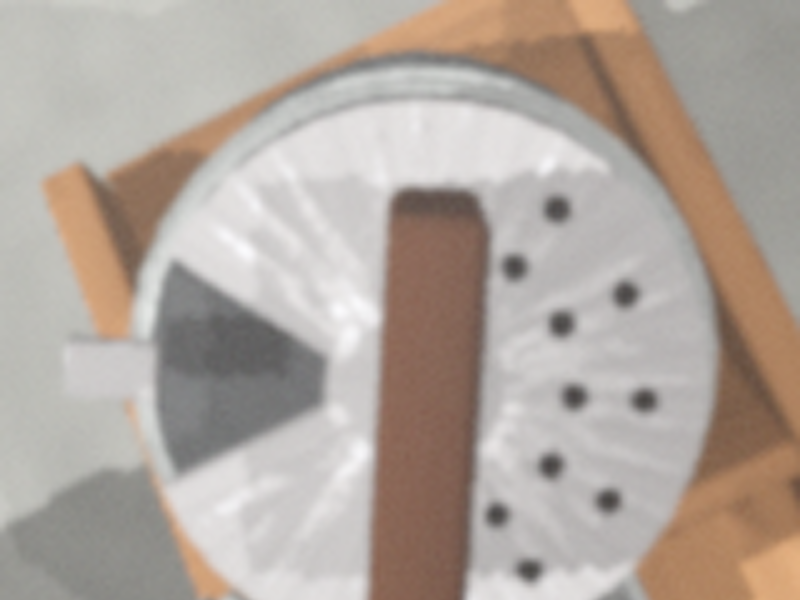

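```bash
cat > fit.py <<'E'
from h import *
ct=lambda u,v:((u+.5)/7-.5+235,(v+.5)/7-.5+145)
cs=lambda u,v:((u+.5)/7-.5+260,(v+.5)/7-.5+165)
cw=lambda u,v:((u+.5)/5-.5+205,(v+.5)/5-.5+130)
s=bot.sense();pose=(s["tool_pos"],q2R(s["tcp_rot"]))
c,q=np.cos(np.radians(20)),np.sin(np.radians(20))
T=[("top",ct(305,230),(0,35,172)),("top",ct(230,372),(0,-35,172)),("top",ct(147,225),(-62,0,134)),
("side",cs(192,153),(0,-35,172)),("side",cs(325,97),(0,35,172)),("side",cs(253,76),(-62,0,134)),
("wrist",cw(65,342),(-62,5,134)),("wrist",cw(65,398),(-62,-5,134)),
("wrist",cw(177,262),(-49*c,49*q,134)),("wrist",cw(180,473),(-49*c,-49*q,134)),
("wrist",cw(440,205),(0,35,172)),("wrist",(288.5,257.5),(0,-35,172))]
def f(x):
    R=canR(x[3])
    r=np.array([(proj(n,x[:3]+(R@cap(x[4],P).T).T,pose)[0]-uv) for n,uv,P in T])
    return r
s=least_squares(lambda x:np.append(f(x).ravel(),(x[3]+.027)/.006),[650,0,60,0,-2])
print(s.x.round(3));print(f(s.x).round(1))
x=s.x;R=canR(x[3]);g=x[:3]+R@[0,0,160];print("grip",g)
print(delta(*pose,g-19*R[:,2]*1,gripR(x[3],x[4])))
E
python3 fit.py
```

```text
[ 6.70399e+02 -1.02914e+02  4.20780e+01 -2.80000e-02 -2.05500e+00]
[[ 0.6  2.2]
 [ 0.2  1.8]
 [-0.5 -0.1]
 [-0.7  1.5]
 [ 0.9 -0.1]
 [ 0.   0.7]
 [ 1.4 -0.7]
 [ 1.6 -0.6]
 [-2.7  2.3]
 [-3.  -2.1]
 [ 0.  -0.9]
 [ 1.5  1. ]]
grip [ 590.43050197 -100.67499803  180.64242276]
(array([138.37630739,  -2.38907741,   4.13329278]), array([ 0.02421369, -0.00022737,  0.0003669 ]))
```

```bash
sed -i '/49\*c,49\*q/d' fit.py; python3 fit.py
```

```text
[ 6.70718e+02 -1.01879e+02  4.24400e+01 -2.60000e-02 -2.05700e+00]
[[ 0.3  2. ]
 [-0.1  1.7]
 [-0.8 -0.2]
 [-0.8  1.2]
 [ 0.8 -0.3]
 [-0.1  0.5]
 [ 0.2 -0.7]
 [ 0.4 -0.6]
 [-1.3 -0.9]
 [ 0.3  1. ]]
grip [590.7451174  -99.80380866 181.00382486]
(array([138.20860242,  -2.40112001,   3.13583566]), array([ 0.0249571 ,  0.00068503, -0.0001001 ]))
```

```bash
python3 -m jog '[50,35,-1,1,0.01,0,0,45,70,-2,2,0.025,0,0,40,100,-2.4,3,0.025,0,0,40,120,-2.4,3,0.025,0,0,40,136,-2.4,3,0.025,0,0,40,136,-2.4,3,0.025,0,0]'
python3 - <<'E'
from h import *
s=bot.sense();print(s["joint_pos"].round(3), s["force"])
cv2.imwrite("pics/w2.png",bot.capture("wrist")[:,:,::-1])
a=bot.capture("side")[:,:,::-1][140:260,240:370];cv2.imwrite("pics/s2.png",cv2.resize(a,None,fx=5,fy=5,interpolation=cv2.INTER_CUBIC))
E
```

```text
time_s: 3.2
tool_pos: [600.0, -99.6, 165.1]
tcp_rot: [0.443, 0.744, 0.25, -0.434]
force: [0.2, 0.4, -0.2]
grip_width: 46.9
[-0.456  0.473  1.938  0.711  0.325  0.988] [ 0.15792398  0.4051826  -0.18682957]
```

View pics/w2.png

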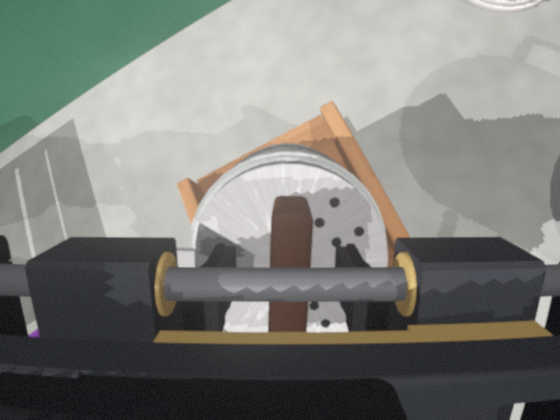

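View pics/s2.png

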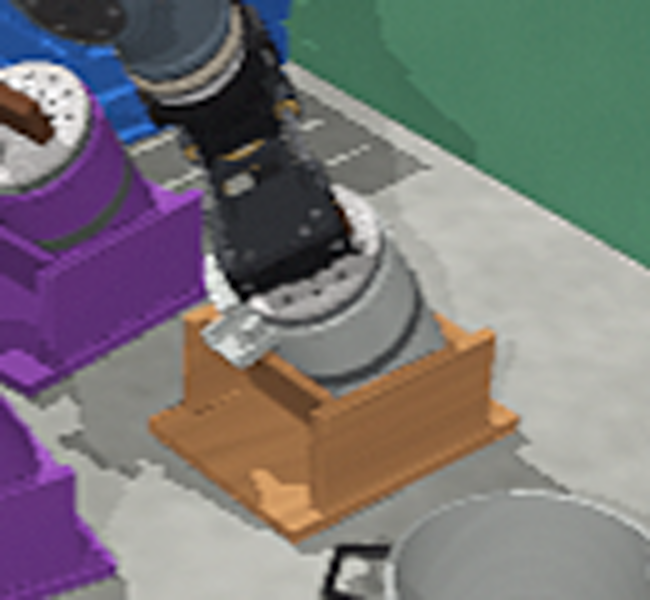

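```bash
python3 -m jog '[10,0,0,0,0,0,0,10,0,0,0,0,0,0,10,0,0,0,0,0,0,10,0,0,0,0,0,0,10,0,0,0,0,0,0,10,0,0,0,0,0,0]' 50
python3 - <<'E'
from h import *
s=bot.sense();R=q2R(s["tcp_rot"]);print(R.T@s["force"],R.T@s["ft_torque"],s["grip_width"],s["tool_pos"])
E
```

```text
time_s: 3.9
tool_pos: [599.9, -101.6, 167.8]
tcp_rot: [0.444, 0.744, 0.247, -0.433]
force: [-3.9, -4.1, 1.0]
grip_width: 15.6
[-2.72425189 -0.54450616  5.05512365] [ 0.03148987 -1.15860229 -0.44928787] 15.6479848204941 [ 599.86907427 -101.62787075  167.75405704]
```

```bash
python3 -m jog '[10,3,0,1,0,0,0,10,5,0,1.5,0,0,0,10,6,0,1.5,0,0,0,10,6,0,1.5,0,0,0]' 55
python3 - <<'E'
from h import *
s=bot.sense();R=q2R(s["tcp_rot"]);print(R.T@s["force"],R.T@s["ft_torque"],s["grip_width"],s["tool_pos"]);
Rc=canR(-.026);print(Rc.T@(s["tool_pos"]-np.array([670.7,-101.9,42.4])))
E
```

```text
time_s: 4.3
tool_pos: [602.8, -101.8, 162.6]
tcp_rot: [0.444, 0.744, 0.248, -0.433]
force: [-5.0, -1.0, 6.5]
grip_width: 15.8
[-8.08247591 -0.3523953   1.48604261] [-0.01881061 -0.42554012 -0.34552034] 15.783713529382075 [ 602.78295535 -101.80497362  162.60202284]
[  1.3008653   -1.67064996 138.04628556]
```

```bash
python3 -m jog '[10,1,0,0,0,0,0,10,2,0,0.3,0,0,0,10,2,0,0.3,0,0,0]' 60
cat > st.py <<'E'
from h import *
s=bot.sense();R=q2R(s["tcp_rot"]);print("F",(R.T@s["force"]).round(2),"M",(R.T@s["ft_torque"]).round(2),s["grip_width"].round(1));
Rc=canR(-.026);print("can",(Rc.T@(s["tool_pos"]-np.array([670.7,-101.9,42.4]))).round(2)); t=Rc.T@R[:,2];print("th",np.arctan2(t[1],t[0]).round(3),"ax",(Rc.T@R[:,0]).round(3),s["joint_pos"].round(3))
E
python3 st.py
```

```text
time_s: 4.6
tool_pos: [603.7, -101.8, 161.1]
tcp_rot: [0.444, 0.744, 0.248, -0.433]
force: [-5.0, -0.5, 8.1]
grip_width: 15.3Traceback (most recent call last):
  File "st.py", line 2, in <module>
    s=bot.sense();R=q2R(s["tcp_rot"]);print("F",(R.T@s["force"]).round(2),"M",(R.T@s["ft_torque"]).round(2),s["grip_width"].round(1));
                                                                                                            ^^^^^^^^^^^^^^^^^^^^^
AttributeError: 'float' object has no attribute 'round'
```

```bash
sed -i 's/s\["grip_width"\].round(1)/s["grip_width"]/' st.py; python3 -m jog '[10,1,0,0,0,0,0,10,1.5,0,0,0,0,0,10,1.5,0,0,0,0,0]' 60
python3 st.py
```

```text
time_s: 4.9
tool_pos: [603.8, -101.8, 160.8]
tcp_rot: [0.444, 0.744, 0.248, -0.432]
force: [-10.1, -1.3, 16.3]
grip_width: 15.3
F [-19.17   0.31   1.6 ] M [ 0.01 -0.43 -0.51] 15.306595849314151
can [  1.31  -1.67 135.95]
th -2.052 ax [ 0.004 -0.002 -1.   ] [-0.456  0.485  1.936  0.746  0.312  0.953]
```

```bash
python3 -m jog '[10,-0.7,0,0,-0.05,0,0,10,-0.7,0,0,-0.12,0,0,10,-0.7,0,0,-0.2,0,0,10,-0.7,0,0,-0.28,0,0,10,-0.7,0,0,-0.36,0,0,10,-0.7,0,0,-0.44,0,0,10,-0.7,0,0,-0.44,0,0]' 60
python3 st.py
```

```text
time_s: 5.6
tool_pos: [604.1, -100.5, 161.0]
tcp_rot: [0.596, 0.63, 0.338, -0.367]
force: [-5.1, 3.9, 12.1]
grip_width: 15.3
F [-13.05   1.46  -3.87] M [-0.05  0.53 -0.18] 15.277263566164653
can [  1.6   -0.33 136.03]
th -1.61 ax [ 0.003  0.001 -1.   ] [-0.455  0.485  1.935  0.745  0.316  0.514]
```

```bash
python3 -m jog '[10,-0.3,0,-0.7,-0.05,0,0,10,-0.5,0,-1,-0.12,0,0,10,-0.5,0,-1,-0.2,0,0,10,-0.5,0,-1,-0.28,0,0,10,-0.5,0,-1,-0.36,0,0,10,-0.5,0,-1,-0.44,0,0,10,-0.5,0,-1,-0.44,0,0]' 60
python3 st.py
```

```text
time_s: 6.3
tool_pos: [603.8, -99.1, 161.0]
tcp_rot: [0.719, 0.484, 0.41, -0.284]
force: [-1.9, 4.6, 9.6]
grip_width: 15.9
F [-9.35  4.63 -3.01] M [-0.08  0.59  0.18] 15.940290730403706
can [  1.33   1.09 136.16]
th -1.17 ax [ 0.002  0.002 -1.   ] [-0.453  0.484  1.935  0.742  0.316  0.078]
```

```bash
python3 -m jog '[10,0.2,0.5,-0.5,-0.05,0,0,10,0.3,1,-0.7,-0.12,0,0,10,0.3,1,-0.7,-0.2,0,0,10,0.3,1,-0.7,-0.28,0,0,10,0.3,1,-0.7,-0.36,0,0,10,0.3,1,-0.7,-0.44,0,0,10,0.3,1,-0.7,-0.44,0,0]' 60
python3 st.py;python3 - <<'E'
from h import *
cv2.imwrite("pics/w3.png",bot.capture("wrist")[:,:,::-1])
a=bot.capture("top")[:,:,::-1][140:230,230:320];cv2.imwrite("pics/t3.png",cv2.resize(a,None,fx=6,fy=6,interpolation=cv2.INTER_CUBIC))
E
```

```text
time_s: 7.0
tool_pos: [603.3, -97.8, 160.5]
tcp_rot: [0.806, 0.316, 0.463, -0.188]
force: [-7.8, 3.2, 10.6]
grip_width: 15.9
F [-13.06   1.24  -3.15] M [-0.1   0.72 -0.07] 15.916668753442595
can [  0.57   2.3  136.04]
th -0.73 ax [ 0.     0.003 -1.   ] [-0.451  0.484  1.936  0.737  0.316 -0.355]
```

View pics/w3.png

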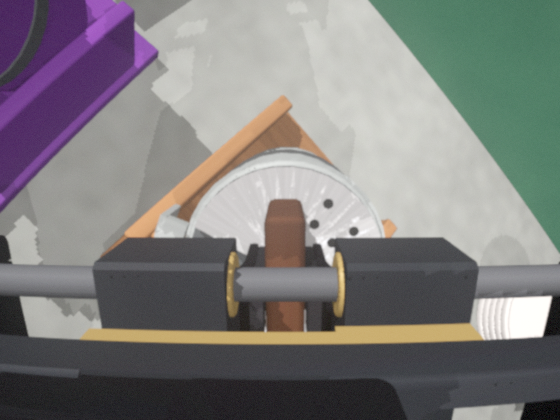

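View pics/t3.png

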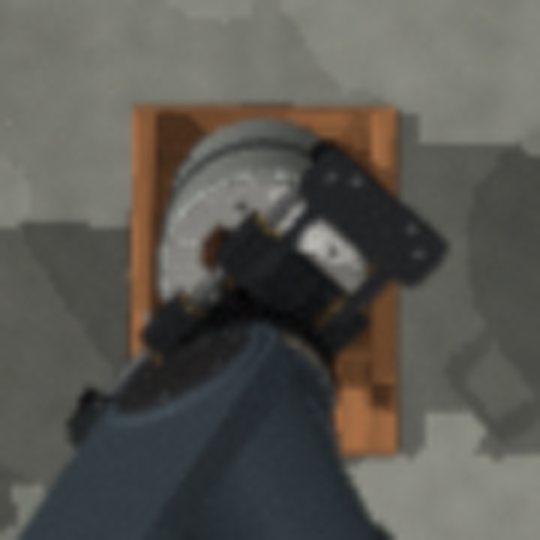

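```bash
python3 -m jog '[10,0,0,-0.4,-0.05,0,0,10,-0.2,0,-0.7,-0.12,0,0,10,-0.2,0,-1,-0.2,0,0,10,-0.2,-0.1,-1.3,-0.28,0,0,10,-0.2,-0.2,-1.6,-0.36,0,0,10,-0.2,-0.3,-1.8,-0.44,0,0,10,-0.2,-0.3,-1.8,-0.44,0,0]' 60
python3 st.py
```

```text
time_s: 7.8
tool_pos: [602.1, -97.1, 159.9]
tcp_rot: [0.856, 0.132, 0.493, -0.082]
force: [-5.6, 3.2, 10.5]
grip_width: 15.7
F [-11.9    3.08  -0.59] M [-0.13  0.52  0.22] 15.722415997794197
can [ -0.74   3.02 136.05]
th -0.29 ax [ 0.001  0.002 -1.   ] [-0.45   0.485  1.94   0.745  0.312 -0.803]
```

```bash
python3 -m jog '[10,0,0,-0.2,-0.06,0,0,10,0,0,-0.4,-0.12,0,0,10,0,-0.1,-0.6,-0.18,0,0,10,0,-0.1,-0.8,-0.24,0,0,10,0,-0.1,-1,-0.28,0,0,10,0,-0.1,-1,-0.28,0,0,10,0,-0.1,-1,-0.28,0,0]' 60
python3 st.py
```

```text
time_s: 8.5
tool_pos: [601.4, -96.9, 159.4]
tcp_rot: [0.866, 0.012, 0.499, -0.013]
force: [-6.0, 3.5, 9.4]
grip_width: 15.6
F [-11.21   3.31  -0.6 ] M [-0.07  0.43  0.37] 15.605820301006423
can [ -1.63   3.15 136.06]
th -0.011 ax [ 0.001  0.002 -1.   ] [-0.451  0.485  1.942  0.751  0.31  -1.088]
```

```bash
python3 -m jog '[10,-2,0,0,0,0,0,10,-4,0,0,0,0,0,10,-5,0,0,0,0,0,10,-5,0,0,0,0,0]' 60
python3 st.py
python3 -m jog '[24,0,0,0,0,0,0,40,0,0,0,0,0,0,40,0,0,0,0,0,0,40,0,0,0,0,0,0]'
python3 st.py
```

```text
time_s: 8.9
tool_pos: [599.1, -96.9, 163.4]
tcp_rot: [0.866, 0.012, 0.5, -0.013]
force: [-2.9, 3.5, 4.9]
grip_width: 15.6
F [-5.73  3.44 -0.2 ] M [-0.07  0.38  0.39] 15.601357749267718
can [ -1.61   3.14 140.69]
th -0.011 ax [ 0.001  0.002 -1.   ] [-0.453  0.475  1.944  0.735  0.317 -1.074]
time_s: 9.3
tool_pos: [599.6, -98.5, 162.8]
tcp_rot: [0.866, 0.012, 0.499, -0.015]
force: [-0.1, -0.3, -0.3]
grip_width: 36.9
F [ 0.24 -0.28 -0.2 ] M [-0.06  0.34 -0.13] 36.860610306607825
can [ -1.42   1.53 139.83]
th -0.012 ax [ 0.001 -0.001 -1.   ] [-0.454  0.477  1.943  0.735  0.314 -1.074]
```

Released with no contact forces. Now I'll retreat along the tool axis and look.

```bash
python3 -m jog '[45,-25,0,0,0,0,0,50,-60,0,0,0,0,0,60,-100,0,0,0,0,0,60,-120,0,0,0,0,0,60,-120,0,0,0,0,0]'
python3 st.py; python3 - <<'E'
from h import *
s=bot.sense();im=bot.capture("wrist")[:,:,::-1];cv2.imwrite("pics/w4.png",im)
pose=(s["tool_pos"],q2R(s["tcp_rot"]));print(repr(pose))
cv2.imwrite("pics/cw4.png",cv2.resize(im[120:270,200:370],None,fx=4,fy=4,interpolation=cv2.INTER_CUBIC))
E
```

```text
time_s: 9.8
tool_pos: [539.6, -97.3, 269.6]
tcp_rot: [0.867, 0.011, 0.497, -0.015]
force: [0.0, 0.0, -0.6]
grip_width: 58.8
F [ 0.55  0.   -0.3 ] M [-0.05  0.37 -0.06] 58.78661064327395
can [1.0000e-02 1.1600e+00 2.6231e+02]
th -0.011 ax [ 0.006 -0.003 -1.   ] [-0.519  0.21   1.964  0.476  0.541 -0.839]
(array([539.63256845, -97.33325115, 269.57181288]), array([[ 0.50478177,  0.03727815,  0.86244171],
       [-0.01625068,  0.99930046, -0.03368231],
       [-0.86309401,  0.00298696,  0.50503445]]))
```

View pics/w4.png

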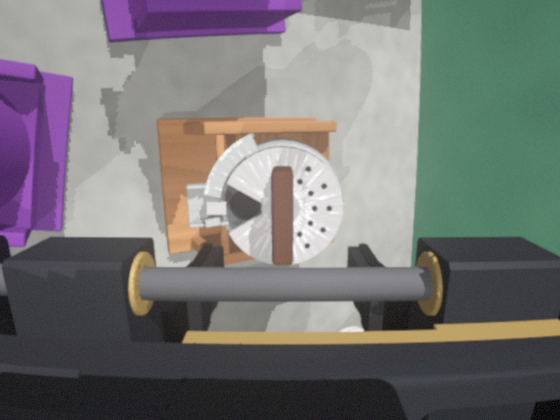

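View pics/cw4.png

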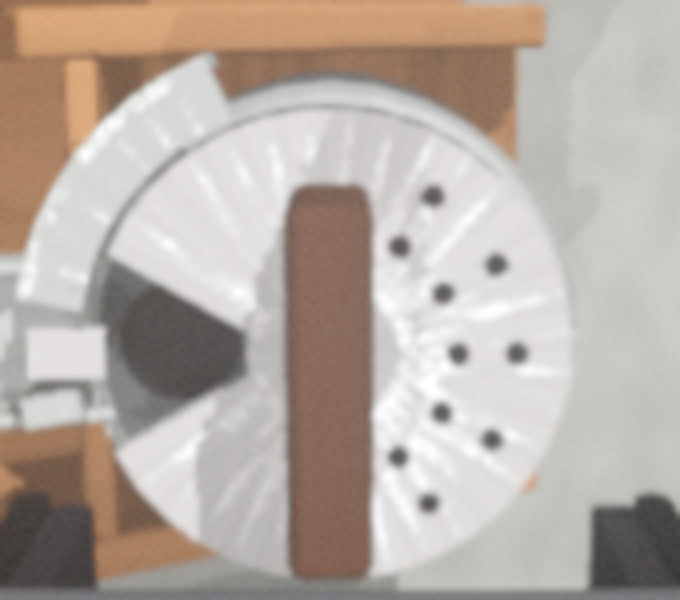

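```bash
python3 -m jog '[60,-50,0,0,0,0,0,60,-100,0,0,0,0,0,60,-150,0,0,0,0,0,60,-150,0,0,0,0,0]'
python3 - <<'E'
from h import *
cw=lambda u,v:((u+.5)/4-.5+200,(v+.5)/4-.5+120)
pose=(np.array([539.63256845, -97.33325115, 269.57181288]), np.array([[ 0.50478177,  0.03727815,  0.86244171],[-0.01625068,  0.99930046, -0.03368231],[-0.86309401,  0.00298696,  0.50503445]]))
O=np.array([670.7,-101.9,42.4]);R=canR(-.026)
T=[(cw(27,328),(-62,5,134)),(cw(27,380),(-62,-5,134)),(cw(328,190),(0,35,172)),(cw(330,578),(0,-35,172)),(cw(370,385),(8,0,172)),(cw(288,385),(-8,0,172))]
a=np.radians(169);Cl=[(cw(85,312),(51*np.cos(a),51*np.sin(a),134)),(cw(20,298),(64*np.cos(a),64*np.sin(a),134))]
def f(x):
    r=[proj("wrist",O+R@(cap(x[2],P)[0]+[x[0],x[1],-x[3]]),pose)[0]-uv for uv,P in T]
    r+=[proj("wrist",O+R@(np.array(P)+[x[0],x[1],x[4]]),pose)[0]-uv for uv,P in Cl]
    return np.ravel(r)
s=least_squares(f,[0,0,0,0,0]);print("dx dy th press clawdz",s.x.round(3),s.fun.round(1))
for n in ("top","side"):
    im=bot.capture(n)[:,:,::-1];cv2.imwrite(f"pics/{n}5.png",im)
    o=(235,145) if n=="top" else (260,165)
    cv2.imwrite(f"pics/c{n}5.png",cv2.resize(im[o[1]:o[1]+85,o[0]:o[0]+90],None,fx=6,fy=6,interpolation=cv2.INTER_CUBIC))
E
```

```text
time_s: 10.25
tool_pos: [465.4, -96.0, 402.0]
tcp_rot: [0.868, 0.009, 0.495, -0.016]
force: [0.5, -0.1, -0.0]
grip_width: 59.8
dx dy th press clawdz [-1.263  1.583  0.011  0.857  4.798] [ 0.2 -0.2  1.1 -1.3 -0.7  1.6  1.2 -1.2  1.1  1.2 -0.6  1.7 -1.3 -1.5
 -1.  -0.8]
```

View pics/cside5.png

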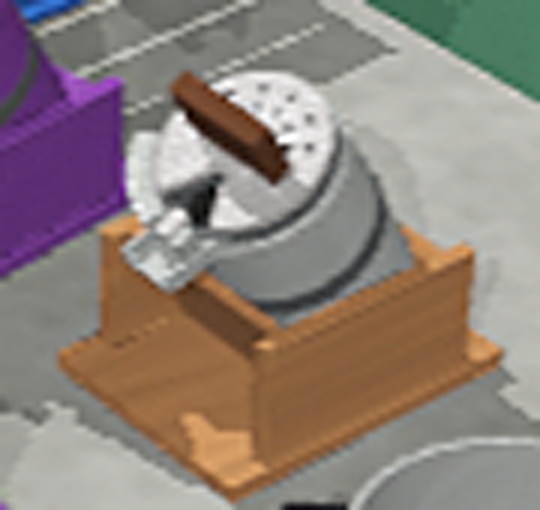

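View pics/side5.png

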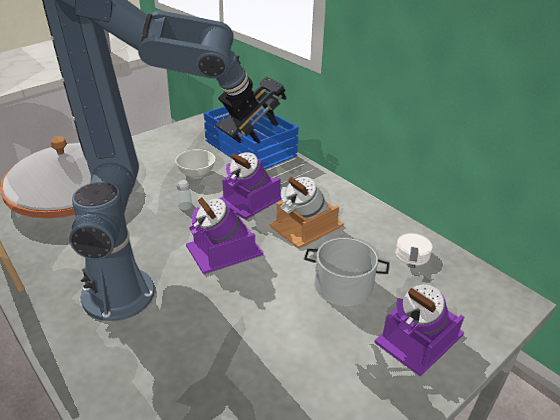

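View pics/top5.png

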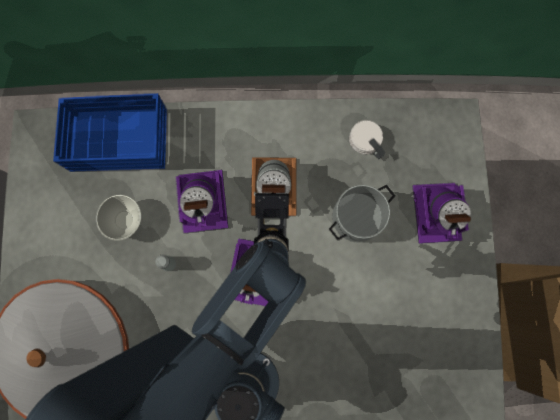

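```bash
python3 - <<'E'
import cv2,numpy as np
a=[cv2.resize(cv2.imread(f"pics/{n}.png")[170:215,278:323],None,fx=8,fy=8,interpolation=cv2.INTER_CUBIC) for n in("side0","side5")]
cv2.imwrite("pics/cmp.png",np.hstack(a))
E
```

```text
(no output)
```

View pics/cmp.png

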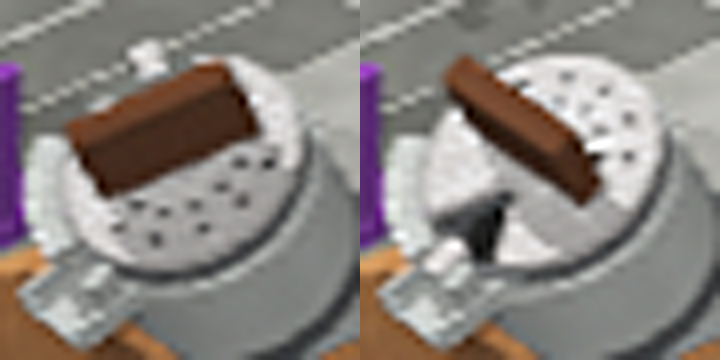

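The plate outline in both halves matches to within about a pixel (top edge y≈55, bottom y≈270, right edge x≈300 of the half), so the cap is fully up. The lug sits past the claw at the lip, and the pot, bowl and shaker are at the same pixels as at the start.

```bash
python3 -c "
from rig import bot
print(bot.sense()['force']);print(bot.close_job())"
```

```text
[ 0.35910765 -0.14566574 -0.19597396]
the job is handed in; nothing more can be done
None
```

The canister on the wooden rest is open: the opening in the cap lies over the pour hole, and the cap has sprung fully up past the claw. I handed the job in at about 10.3 s.

I gripped the bar and pressed the cap about 8 mm down. It then turned counter-clockwise from about -2.05 rad in one grasp, passing under the claw. I let it rise about 5 mm while still gripped, released it, and backed the arm well clear.

**Last checks:**
- **Cap angle:** about -0.01 rad from the tool pose and +0.01 rad from a wrist-image fit. The lug's distance from the claw's end gave about -0.017 rad. All are inside the locking range of -0.09 to +0.035.
- **Cap height:** the cap's outline in the side picture matches the starting picture, where it was fully up. An 8 mm press would have shifted it clearly.
- **Forces:** close to zero after release.
- **Bystanders:** the pot, bowl and shaker are at the same places in the top picture as at the start.

**Disagreements:**
- The wrist-image fit put the cap about 0.9 mm down and the claw about 5 mm above its expected height. The fit depends heavily on a few hand-read points, so I trusted the side-picture comparison instead.
- The grasp was about 3 mm off the turning axis along the bar. I corrected for this during the turn, with sideways forces of about 6 N at most.

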